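# Push the lamp-base blank home into the corner stop

## Task

Push the rectangular lamp-base blank along the bench into the corner stop, so that one long edge lies flat against the long batten and one end butts against the short batten, ready for marking out. Only push it with the fingers: it must stay flat on the bench and not be lifted or picked up. Leave the other loose things where they are, and finish with the hand clear of everything.

Things in the scene. Friction and masses are not known exactly. Their poses are not given: they have to be found in the camera images.
- lamp_base: Lamp-base blank: loose brown wooden block, a rectangle 120 x 90 x 32 mm high, about 0.25 kg, flat on the bench, with pencilled diagonals and a small pilot hole on top. Origin: centre of its underside. Its y axis runs along the 120 mm length, x along the 90 mm width, z up. Either long edge will do.
- corner_stop: Corner stop: two wooden battens 26 mm wide, 24 mm high, fixed on the bench at a right angle. Origin: the inner corner at bench-top height. Long batten on the +x (far) side, inner face along -y for 200 mm; short batten on the +y side, inner face along -x for 90 mm. The block goes in at x < 0, y < 0; home, its centre is at x = -45, y = -60 mm, its length along y. Bench top: z = 0.
- wax_tin: Round tin, 67 mm across, 32 high; a loose bystander. Origin: centre of its underside.
- tape_measure: Tape measure lying flat, about 89 x 80 x 32 mm; a loose bystander. Origin: centre of its underside.
- bud_vase: Turned wooden vase, 60 mm across, 116 high; a loose bystander. Origin: centre of its underside.
- abrasive_roll: Standing roll of abrasive paper, about 74 x 59 x 50 mm, on a low timber left of the stop; a loose bystander. Origin: centre of its underside.
- offcut: Small pale wooden block, 32 x 47 x 22 mm; a loose bystander. Origin: centre of its underside.
- turned_cup: Turned wooden cup, 66 mm across, 68 high; a loose bystander. Origin: centre of its underside.

How it is judged (in metres and radians):
At the end, for the whole second after the job is handed in: The block lies flat and at rest on the bench in the corner: gap to the long batten and to the short batten each under 4 mm at its middle, its length parallel to the long batten within 2 degrees (x of lamp_base in the frame of corner_stop between -0.049 and -0.041 m and y of lamp_base in the frame of corner_stop between -0.064 and -0.056 m and angle between the y axis of lamp_base and the y axis of corner_stop, either way round below 0.035 rad and height (world z) of lamp_base below 0.004 m and angle between lamp_base's own z axis and vertical below 0.05 rad and linear speed of lamp_base below 0.01 m/s); the robot touches nothing.
It fails at once if the block is lifted or tipped off the bench (height (world z) of lamp_base above 0.01 m or angle between lamp_base's own z axis and vertical above 0.12 rad).
It fails at once if a bystander is moved more than 15 mm (distance of any of wax_tin, tape_measure, bud_vase, abrasive_roll, offcut, turned_cup from where it was at the start of the episode above 0.015 m).
It also fails if it takes over 64 s, if anything falls off the work surface, if the arm or the gripper's body presses on something with over 40 N, if the wrist force passes 120 N, or if a joint passes its speed limit or range.

## Robot

A 6-joint arm with a two-finger parallel gripper is mounted at the origin on a cart in front of the work surface, level with it; the furniture and walls round the work are solid. World frame = base frame: x ahead of the robot, y to its left, z up, the work surface at z = 0. Lengths are in m, angles in degrees, forces in N, time in s.
With the tool pointing down it reaches from about 0.4 to 0.825 m from the base axis. Payload 7 kg.
Tool frame: the origin (TCP) lies at the very end of the fingers, on their centre line; the grasp point (between the pads) lies 19 mm behind it; x points along the fingers, z is the direction in which the jaws open and shut, and the axes are right-handed (so a half turn about x gives the same grasp; the last joint's range is limited). The gripper opens to 88 mm and grips with 3 to 60 N. Pads are 19 mm wide; open, the fingers measure 130 mm over their backs; the gripper's body (78 mm by 193 mm) begins 47 mm behind the grasp point.
Start: joints at [87.267, 20.546, 0.682, 0, -70.136, -16.507], TCP at [0.222, 0.637, 0.227] pointing down, gripper open.
Joint ranges: [-176.03, 176.03], [-82.01, 121.73], [-58.28, 71.71], [-173.87, 95.51], [-174.79, -0.11], [-173.66, 173.66]. Speed limits (degrees/s): [136.94, 136.94, 172.46, 180, 180, 180].

## Interface

Orientations are given as [roll, pitch, yaw] about the fixed x, y, z axes, in that order (R = Rz(yaw) Ry(pitch) Rx(roll)).
In Python, from plant import sensors, cams, workorder gives the robot as it stands. The module is installed in compiled form; this text tells all that it offers.
- The arm moves only by the shell command python3 -m handwheel 'ROWS' [OPENING] [FORCE]. ROWS is JSON, one flat list of numbers, 4 for each row, row after row: the shift along the tool's x, y, z in cm, then the turn about the tool's x in degrees. A call has exactly 10 rows; each row is the pose to reach, as a shift and turn from the pose commanded when the call began, along the tool's axes at that moment; what a row does not reach only later rows make up. A row lasts 1/8 s, in which the tool goes at most 62.5 mm and 10.7 degrees, less where a joint would pass 70% of its speed; a pose out of reach is approached as far as the arm can. A call with a gripper value outside its range is refused whole. OPENING is the finger opening in cm, from 0 to 8.76, set as the call begins (- or left out, the last holds). The fingers move at their own pace and stop on an object; FORCE is the grip in N (left out, the last holds). Time passes only in rows, so rows that repeat a pose let the fingers close, or fill a call up. It gives the time, the measured TCP pose, the force and the opening at its end, in the units of the state.
- sensors.get_state(): the state, without advancing time (a new reading comes with each control period).
- cams.capture(name): name is "side" or "top" or "wrist"; returns a dict with "image" (400x640x3 uint8, red, green, blue), "fov_y" (degrees; the focal length in pixels is half the picture's height over the tangent of half this angle, whatever the lens; pixels are square), "cx", "cy" (the principal point, pixels), "D" ([k1, k2, p1, p2, k3] as OpenCV has them; the pictures are not rectified), "xyz" and "rotation" of the camera in the world. Camera axes: x right, y down, z forward; pixel columns grow to the right and rows downward; lengths in m; the calibration is good to about 2 mm. A picture is of the moment at which its call begins. There is no depth.
- workorder.close_job(): hands the job in, once; it reports no verdict.
The state is a dict: "time_s": time; "joints": joint angles; "qd": joint speeds; "joint_torque": joint torques, N m; "tcp_pos": TCP position; "eef_rot": TCP orientation; "contact_force": force on the tool from outside, world axes, zero at the start; "moment": the same for the moment, N m; "gripper_width": finger opening in m.
Only numpy, scipy, OpenCV 4.12 (cv2) and the standard library are available. Lean on these libraries where they do the work, as an engineer would, in place of code of your own. Each camera call takes 0.05 s, during which the arm holds its last target.

## Working session

There is one attempt and no reset: what is moved stays moved. The work goes in short steps, Python scripts to look and compute and a shell command to move; the robot and the scene stay as the last step left them, time stands still between calls to the robot, and variables do not carry over. Pictures are saved under pics/ and viewed, and the job is handed in when it is done.

```bash
mkdir -p pics
python3 - <<'E'
from plant import sensors,cams
import cv2,json
print(sensors.get_state())
for n in("top","side"):
    c=cams.capture(n); cv2.imwrite(f"pics/{n}0.png",c["image"][:,:,::-1]); print(n,{k:v for k,v in c.items() if k!="image"})
E
```

```text
{'time_s': 0.0, 'joints': array([ 8.72658129e+01,  2.05903374e+01,  6.30854977e-01, -2.05067960e-02,
       -7.01361124e+01, -1.65052685e+01]), 'qd': array([-0.05390069,  0.00170725, -0.0157232 ,  0.0449019 ,  0.0784236 ,
       -0.15213719]), 'joint_torque': array([-3.15200650e-04, -5.82704079e+01,  2.93067098e+01,  6.99781626e+00,
        6.93427603e-03, -1.61124613e-04]), 'tcp_pos': array([0.22230239, 0.63679288, 0.2256117 ]), 'eef_rot': array([   5.10554429,   89.90248018, -104.14089534]), 'contact_force': array([ 0.49278934,  0.54587832, -0.26163693]), 'moment': array([ 0.01461329, -0.01975673, -0.02727611]), 'gripper_width': 0.08794972878664009}
top {'fov_y': 56.178413231285866, 'cx': 311.26954341606506, 'cy': 196.31956561498092, 'D': array([-0.04661529,  0.        ,  0.        ,  0.        ,  0.        ]), 'xyz': array([ 0.47998047, -0.05853493,  0.9043631 ]), 'rotation': array([-173.6379225 ,   -0.54558137,  -90.38280542])}
side {'fov_y': 44.28727335712586, 'cx': 316.5483576294167, 'cy': 200.0982749451585, 'D': array([-0.10563197,  0.        ,  0.        ,  0.        ,  0.        ]), 'xyz': array([0.49700703, 0.77125226, 0.70359845]), 'rotation': array([-128.2747976 ,   -0.18110762, -174.39150195])}
```

View pics/top0.png

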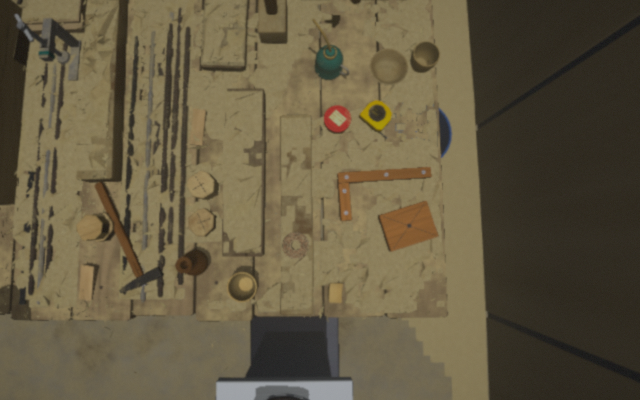

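View pics/side0.png

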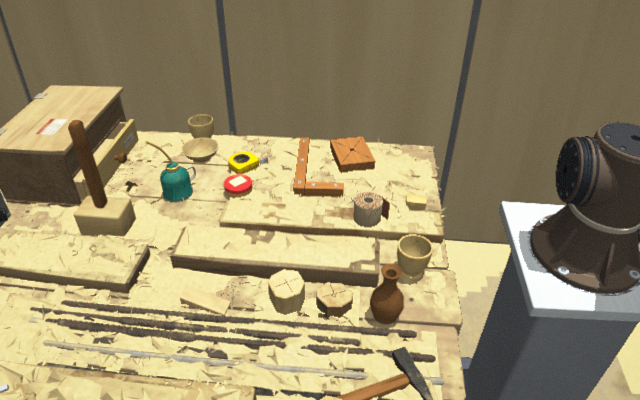

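```bash
python3 - <<'E'
import cv2
a=cv2.imread("pics/top0.png")[90:320,270:470]
cv2.imwrite("pics/crop0.png",cv2.resize(a[60:170],None,fx=4,fy=4,interpolation=cv2.INTER_CUBIC))
E
cat > h.py <<'E'
import numpy as np,cv2
from plant import sensors,cams
from scipy.spatial.transform import Rotation as R
def px2w(c,pts,z):
    f=200/np.tan(np.radians(c["fov_y"]/2));K=np.array([[f,0,c["cx"]],[0,f,c["cy"]],[0,0,1.]])
    u=cv2.undistortPoints(np.array(pts,float).reshape(-1,1,2),K,c["D"]).reshape(-1,2)
    d=np.c_[u,np.ones(len(u))]@R.from_euler('xyz',c["rotation"],degrees=True).as_matrix().T
    o=c["xyz"]; s=(np.asarray(z)-o[2])/d[:,2]
    return o+d*s[:,None]
def w2px(c,P):
    f=200/np.tan(np.radians(c["fov_y"]/2));K=np.array([[f,0,c["cx"]],[0,f,c["cy"]],[0,0,1.]])
    Rm=R.from_euler('xyz',c["rotation"],degrees=True).as_matrix()
    return cv2.projectPoints(np.array(P,float),cv2.Rodrigues(Rm.T)[0],-Rm.T@c["xyz"],K,c["D"])[0].reshape(-1,2)
E
```

```text
(no output)
```

View pics/crop0.png

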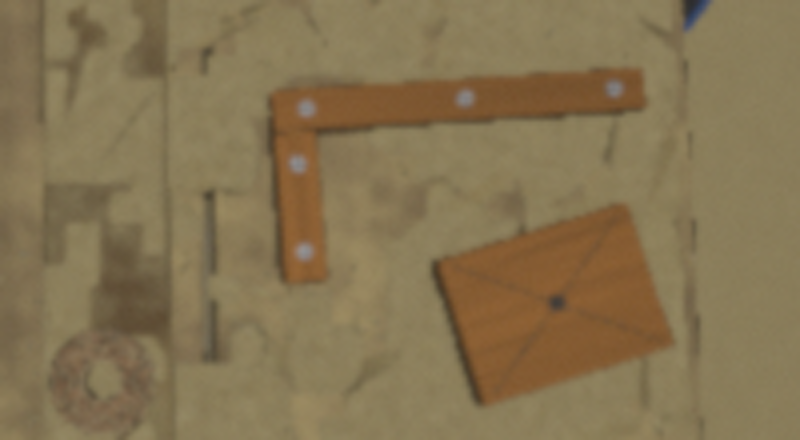

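Run:
```python
from h import *
c=cams.capture("top")
g=lambda p:(np.array(p,float)+.5)/4-.5+[270,150]
b=px2w(c,g([(437,262),(626,204),(673,344),(483,405)]),.032*np.ones(4))
print(b); ctr=b.mean(0);print("ctr",ctr)
for i in range(4):
    d=b[(i+1)%4]-b[i];print(np.linalg.norm(d),np.degrees(np.arctan2(d[1],d[0])))
s=px2w(c,g([(318,130),(645,107),(326,280),(272,92),(642,70),(286,283)]),.024*np.ones(6));print(s)
for i in(1,2):
    d=s[i]-s[0];print(np.linalg.norm(d),np.degrees(np.arctan2(d[1],d[0])))
```

```text
[[ 0.53208117 -0.22521276  0.032     ]
 [ 0.56546289 -0.33812269  0.032     ]
 [ 0.48312723 -0.36269684  0.032     ]
 [ 0.44899529 -0.24991072  0.032     ]]
ctr [ 0.50741665 -0.29398575  0.032     ]
0.11774120544791566 -73.52973191664418
0.08592467593613125 -163.381577612462
0.11783760167044138 106.8371467863189
0.0866790209306483 16.555010788212147
[[ 0.61153664 -0.15780795  0.024     ]
 [ 0.62458273 -0.35463701  0.024     ]
 [ 0.52241265 -0.16093651  0.024     ]
 [ 0.63455349 -0.13076972  0.024     ]
 [ 0.64710283 -0.35380847  0.024     ]
 [ 0.52080996 -0.13735836  0.024     ]]
0.19726093727766178 -86.2079045723137
0.0891788857984021 -177.9895499870144
```

```bash
cat >> h.py <<'E'
def cur():
    s=sensors.get_state();return s,R.from_euler('xyz',s["eef_rot"],degrees=True).as_matrix()
def go(*ps,yaw=None):
    s,M=cur();p=s["tcp_pos"];jy=np.degrees(np.arctan2(M[1,2],M[0,2]))
    print("tcp",p.round(4),"jaw z yaw",jy.round(2),"t",round(s["time_s"],2),"F",s["contact_force"].round(1),"w",s["gripper_width"].round(4))
    if yaw is not None:
        # turn about tool x (pointing down): positive turn lowers world yaw
        t=-((yaw-jy+90)%180-90);print("turn",round(t,2), "or", round(t-180*np.sign(t),2), "j6",s["joints"][5].round(1),"j",s["joints"].round(1))
    for q in ps: print(q,"-> cm",((np.array(q)-p)@M*100).round(2))
E
python3 -c "
from h import *
s,M=cur();print(M.round(4))
go([.5,.3,.22],[.5,.0,.22],[.44,-.3,.22],[.40,-.305,.1],yaw=93.3)
c=cams.capture('top')
for n,p in dict(tin=(337,119),tape=(377,115),roll=(295,245),off=(336,293),cup=(243,286),vase=(192,262),timber=(243,172)).items(): print(n,px2w(c,[p],[.03])[0].round(3))
"
```

```text
[[-3.000e-04  9.441e-01 -3.296e-01]
 [-1.200e-03 -3.296e-01 -9.441e-01]
 [-1.000e+00  2.000e-04  1.200e-03]]Traceback (most recent call last):
  File "<string>", line 4, in <module>
    go([.5,.3,.22],[.5,.0,.22],[.44,-.3,.22],[.40,-.305,.1],yaw=93.3)
    ~~^^^^^^^^^^^^^^^^^^^^^^^^^^^^^^^^^^^^^^^^^^^^^^^^^^^^^^^^^^^^^^^
  File "h.py", line 18, in go
    print("tcp",p.round(4),"jaw z yaw",jy.round(2),"t",round(s["time_s"],2),"F",s["contact_force"].round(1),"w",s["gripper_width"].round(4))
                                                                                                                ^^^^^^^^^^^^^^^^^^^^^^^^
AttributeError: 'float' object has no attribute 'round'
```

```bash
sed -i 's/s\["gripper_width"\].round(4)/round(float(s["gripper_width"]),4)/' h.py
python3 -c "
from h import *
go([.45,.3,.22],[.5,.0,.22],[.44,-.3,.22],[.40,-.305,.1],yaw=93.3)
c=cams.capture('top')
for n,p in dict(tin=(337,119),tape=(377,115),roll=(295,245),off=(336,293),cup=(243,286),vase=(192,262),timber=(243,172)).items(): print(n,px2w(c,[p],[.03])[0].round(3))
"
```

```text
tcp [0.2224 0.637  0.2258] jaw z yaw -109.24 t 0.15 F [ 0.8 -0.1 -0.1] w 0.0875
turn -22.54 or 157.46 j6 -16.5 j [ 87.3  20.6   0.6  -0.  -70.1 -16.5]
[0.45, 0.3, 0.22] -> cm [ 0.62 32.6  24.31]
[0.5, 0.0, 0.22] -> cm [ 0.66 47.21 50.99]
[0.44, -0.3, 0.22] -> cm [ 0.69 51.43 81.29]
[0.4, -0.305, 0.1] -> cm [12.69 47.81 83.06]
tin [ 0.765 -0.131  0.03 ]
tape [ 0.774 -0.228  0.03 ]
roll [ 0.464 -0.029  0.03 ]
off [ 0.354 -0.123  0.03 ]
cup [0.371 0.09  0.03 ]
vase [0.426 0.209 0.03 ]
timber [0.636 0.094 0.03 ]
```

```bash
python3 -m handwheel '[0.1,4.7,3.5,10, 0.2,9.3,6.9,20, 0.3,14,10.4,30, 0.4,18.6,13.9,40, 0.5,23.3,17.4,50, 0.6,27.9,20.8,60, 0.6,32.6,24.3,70, 0.6,35.5,29.6,80, 0.6,38.4,35,90, 0.6,41.4,40.3,100]' 6; python3 -c "
from h import *
go([.5,.0,.22],[.424,-.294,.15],yaw=93.3)"
```

```text
time_s: 1.45
tcp_pos: [0.4804, 0.1184, 0.2207]
eef_rot: [-116.9, 90.0, 33.5]
contact_force: [1.8, 0.4, 0.5]
gripper_width: 0.0603
tcp [0.4804 0.1184 0.2207] jaw z yaw 150.45 t 1.45 F [1.8 0.4 0.5] w 0.0603
turn 57.15 or -122.85 j6 -66.2 j [ 36.7   3.6 -22.    0.  -64.4 -66.2]
[0.5, 0.0, 0.22] -> cm [ 0.07  9.34 -7.54]
[0.424, -0.294, 0.15] -> cm [  7.06  38.66 -15.43]
```

```bash
python3 -m handwheel '[0,4.6,-3.7,10, 0,9.3,-7.5,20, 1,14.2,-8.8,30, 2,19.1,-10.1,40, 3,24,-11.4,50, 4,28.9,-12.8,57.1, 5,33.8,-14.1,57.1, 6,38.6,-15.4,57.1, 7,38.6,-15.4,57.1, 7,38.6,-15.4,57.1]' 6; python3 -c "
from h import *
go([.424,-.294,.012],yaw=93.3)
for n in ('top','wrist'):
  c=cams.capture(n); cv2.imwrite(f'pics/{n}1.png',c['image'][:,:,::-1])"
```

```text
time_s: 2.7
tcp_pos: [0.4256, -0.2915, 0.1497]
eef_rot: [65.6, 89.9, 159.2]
contact_force: [0.3, 0.6, -0.2]
gripper_width: 0.0603
tcp [ 0.4256 -0.2915  0.1497] jaw z yaw 93.59 t 2.7 F [ 0.3  0.6 -0.2] w 0.0603
turn 0.29 or -179.71 j6 -73.8 j [-12.6   9.5 -25.3  -0.  -55.3 -73.8]
[0.424, -0.294, 0.012] -> cm [13.77  0.15 -0.25]
```

View pics/wrist1.png

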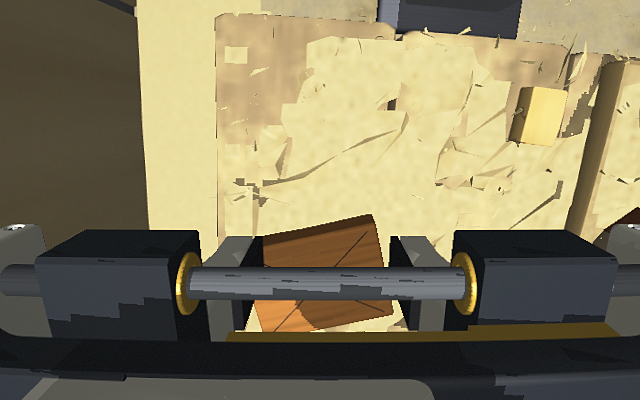

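View pics/top1.png

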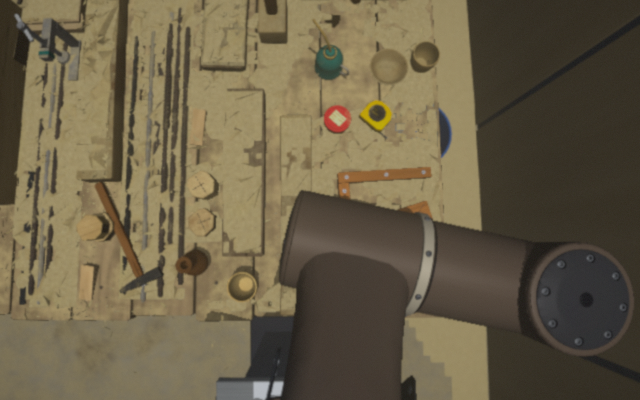

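```bash
python3 -m handwheel '[3,0.6,-0.2,0.3, 7,0.6,-0.2,0.3, 11,0.6,-0.2,0.3, 13,0.6,-0.2,0.3, 13.8,0.6,-0.2,0.3, 13.8,0.6,-0.2,0.3, 13.8,0.6,-0.2,0.3, 13.8,0.6,-0.2,0.3, 13.8,0.6,-0.2,0.3, 13.8,0.6,-0.2,0.3]' 6; python3 -c "
from h import *
go([.424,-.294,.012],yaw=93.3)
for n in ('side','wrist'):
  c=cams.capture(n); cv2.imwrite(f'pics/{n}2.png',c['image'][:,:,::-1])
a=cv2.imread('pics/side2.png')[100:260,200:480];cv2.imwrite('pics/side2c.png',cv2.resize(a,None,fx=2.8,fy=2.8))"
```

```text
time_s: 4.05
tcp_pos: [0.4206, -0.2942, 0.0128]
eef_rot: [-111.2, 90.0, -17.9]
contact_force: [-0.6, 0.7, 0.9]
gripper_width: 0.0599
tcp [ 0.4206 -0.2942  0.0128] jaw z yaw 93.35 t 4.05 F [-0.6  0.7  0.9] w 0.0599
turn 0.05 or -179.95 j6 -73.6 j [-13.   19.7 -34.2   0.  -36.1 -73.6]
[0.424, -0.294, 0.012] -> cm [ 0.08 -0.34 -0.  ]
```

View pics/wrist2.png

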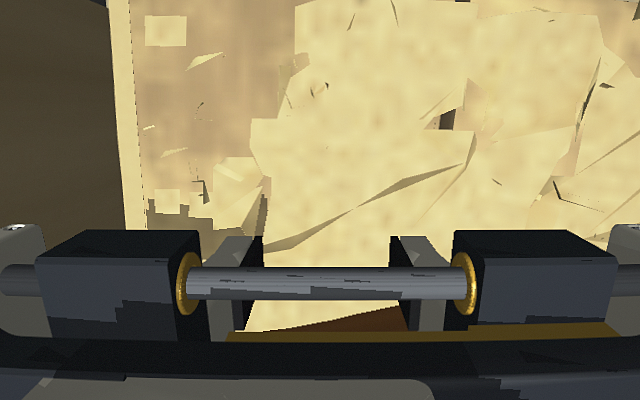

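View pics/side2c.png

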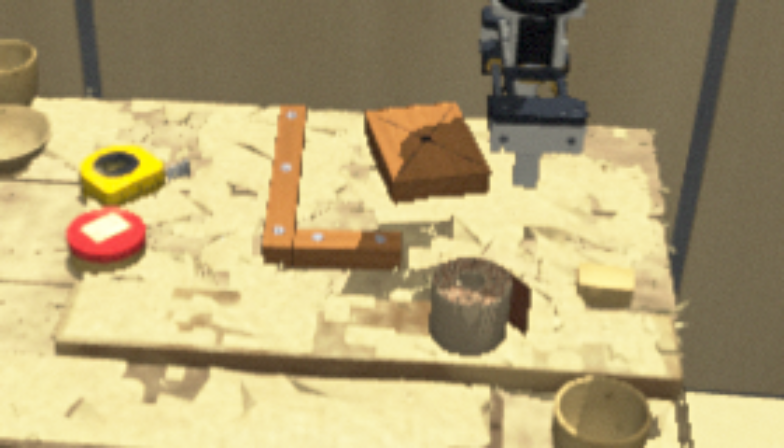

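```bash
python3 -m handwheel '[0,-1.2,0,0, 0,-2,0,0, 0,-2.8,0,0, 0,-3.6,0,0, 0,-4.4,0,0, 0,-5.2,0,0, 0,-6,0,0, 0,-6.8,0,0, 0,-7.6,0,0, 0,-8,0,0]'; python3 -c "
from h import *
go([.424,-.294,.012],yaw=93.3)
for n in ('side','top'):
  c=cams.capture(n); cv2.imwrite(f'pics/{n}3.png',c['image'][:,:,::-1])
a=cv2.imread('pics/side3.png')[100:260,200:480];cv2.imwrite('pics/side3c.png',cv2.resize(a,None,fx=2.8,fy=2.8))"
```

```text
time_s: 5.4
tcp_pos: [0.5007, -0.2894, 0.0126]
eef_rot: [92.2, 90.0, -174.4]
contact_force: [-4.5, -0.9, 3.0]
gripper_width: 0.0602
tcp [ 0.5007 -0.2894  0.0126] jaw z yaw 93.37 t 5.4 F [-4.5 -0.9  3. ] w 0.0602
turn 0.07 or -179.93 j6 -76.0 j [-10.7  24.4 -25.7   0.  -39.9 -76. ]
[0.424, -0.294, 0.012] -> cm [ 0.06  7.68 -0.01]
```

View pics/side3c.png

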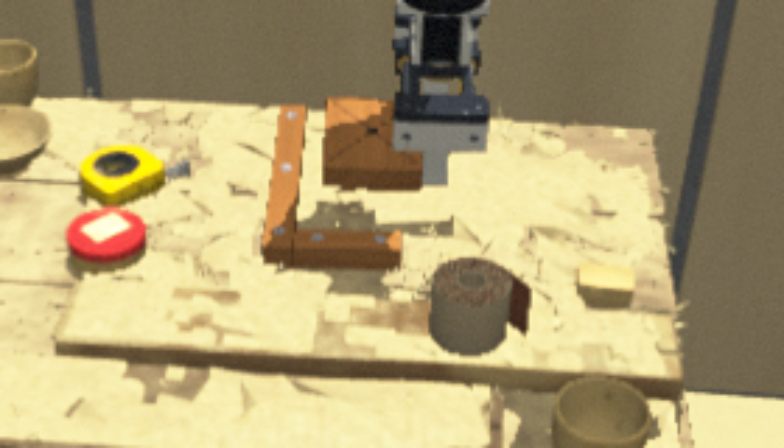

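The block has squared up to the fingers; the gap to the long batten (crop x≈305–325) is about 2 cm.

```bash
python3 -m handwheel '[0,-0.5,0,0, 0,-1,0,0, 0,-1.3,0,0, 0,-1.5,0,0, 0,-1.6,0,0, 0,-1.65,0,0, 0,-1.7,0,0, 0,-1.7,0,0, 0,-1.7,0,0, 0,-1.7,0,0]'; python3 -c "
from h import *
go([.424,-.294,.012],yaw=93.3)
for n in ('side','top'):
  c=cams.capture(n); cv2.imwrite(f'pics/{n}4.png',c['image'][:,:,::-1])
a=cv2.imread('pics/side4.png')[100:220,260:400];cv2.imwrite('pics/side4c.png',cv2.resize(a,None,fx=5,fy=5,interpolation=cv2.INTER_CUBIC))"
```

```text
time_s: 6.75
tcp_pos: [0.5173, -0.2884, 0.0126]
eef_rot: [-100.2, 90.0, -6.9]
contact_force: [-2.7, -1.1, 2.1]
gripper_width: 0.0597
tcp [ 0.5173 -0.2884  0.0126] jaw z yaw 93.36 t 6.75 F [-2.7 -1.1  2.1] w 0.0597
turn 0.06 or -179.94 j6 -76.4 j [-10.2  25.4 -23.9  -0.  -40.7 -76.4]
[0.424, -0.294, 0.012] -> cm [ 0.06  9.35 -0.01]
```

View pics/side4c.png

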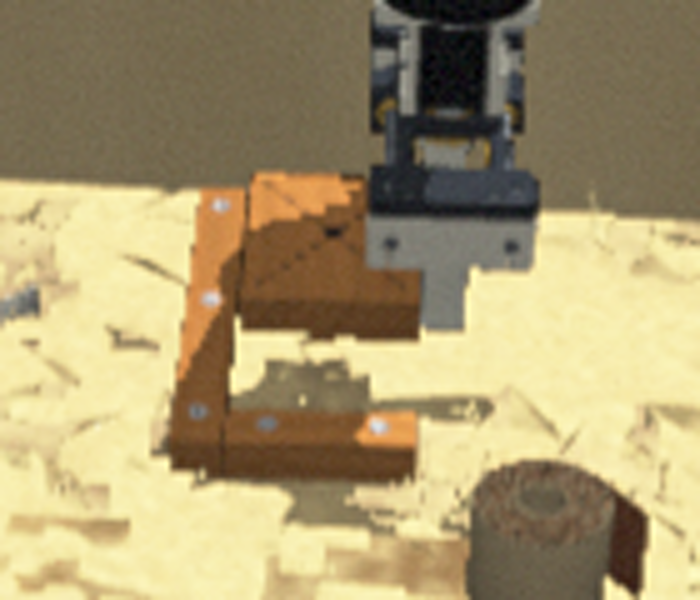

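Nearly there; the gap at crop (240,300) is a few mm. Press on until the force rises.

```bash
python3 -m handwheel '[0,-0.1,0,0, 0,-0.1,0,0, 0,-0.2,0,0, 0,-0.2,0,0, 0,-0.3,0,0, 0,-0.3,0,0, 0,-0.3,0,0, 0,-0.3,0,0, 0,-0.3,0,0, 0,-0.3,0,0]'; python3 -c "
from h import *
go([.424,-.294,.012],yaw=93.3)"
```

```text
time_s: 8.1
tcp_pos: [0.5191, -0.2882, 0.0125]
eef_rot: [80.1, 89.9, 173.4]
contact_force: [-6.6, -0.5, 5.4]
gripper_width: 0.0601
tcp [ 0.5191 -0.2882  0.0125] jaw z yaw 93.35 t 8.1 F [-6.6 -0.5  5.4] w 0.0601
turn 0.05 or -179.95 j6 -76.5 j [-10.2  25.6 -23.6   0.  -40.9 -76.5]
[0.424, -0.294, 0.012] -> cm [ 0.07  9.53 -0.02]
```

```bash
python3 -m handwheel '[0,-0.1,0,0, 0,-0.1,0,0, 0,-0.2,0,0, 0,-0.2,0,0, 0,-0.3,0,0, 0,-0.3,0,0, 0,-0.3,0,0, 0,-0.3,0,0, 0,-0.3,0,0, 0,-0.3,0,0]'; python3 -c "
from h import *
go([.424,-.294,.012],yaw=93.3)
for n in ('side','top'):
  c=cams.capture(n); cv2.imwrite(f'pics/{n}5.png',c['image'][:,:,::-1])
a=cv2.imread('pics/side5.png')[100:220,260:400];cv2.imwrite('pics/side5c.png',cv2.resize(a,None,fx=5,fy=5,interpolation=cv2.INTER_CUBIC))"
```

```text
time_s: 9.35
tcp_pos: [0.5191, -0.2882, 0.0124]
eef_rot: [79.8, 89.6, 173.1]
contact_force: [-15.5, -1.8, 13.6]
gripper_width: 0.0599
tcp [ 0.5191 -0.2882  0.0124] jaw z yaw 93.32 t 9.35 F [-15.5  -1.8  13.6] w 0.0599
turn 0.02 or -179.98 j6 -76.5 j [-10.2  25.7 -23.4   0.  -41.3 -76.5]
[0.424, -0.294, 0.012] -> cm [ 0.11  9.53 -0.03]
```

View pics/side5c.png

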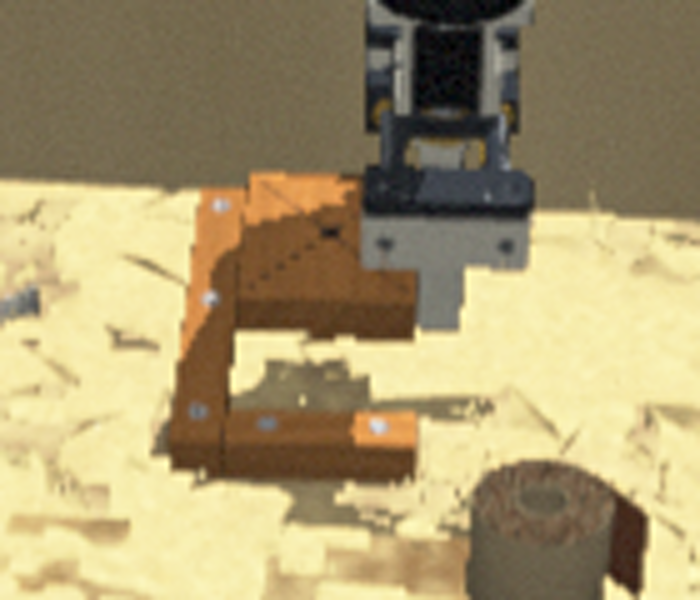

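```bash
python3 -c "
from h import *
c=cams.capture('top')
print(px2w(c,[(443,230),(478,125),(484,200),(488,315)],np.zeros(4)).round(3))
s=cams.capture('side'); cv2.imwrite('pics/side6.png',s['image'][:,:,::-1])
print(px2w(s,[(200,135),(345,138),(430,147)],np.zeros(3)).round(3))
f=cams.capture('top'); cv2.imwrite('pics/top6.png',f['image'][:,:,::-1])
"
```

```text
[[ 0.497 -0.387  0.   ]
 [ 0.759 -0.489  0.   ]
 [ 0.569 -0.493  0.   ]
 [ 0.293 -0.489  0.   ]]
[[ 0.935 -0.376  0.   ]
 [ 0.531 -0.4    0.   ]
 [ 0.299 -0.378  0.   ]]
```

View pics/side6.png

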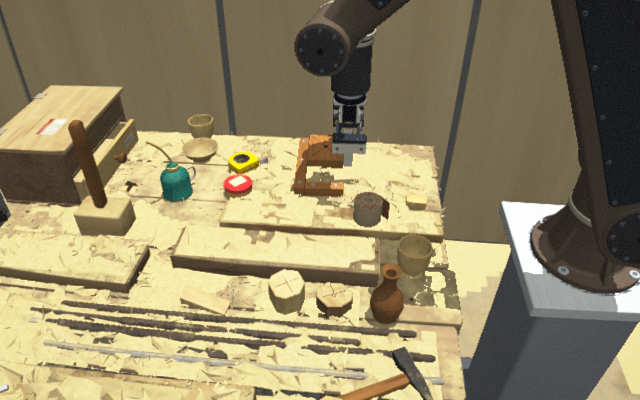

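View pics/top6.png

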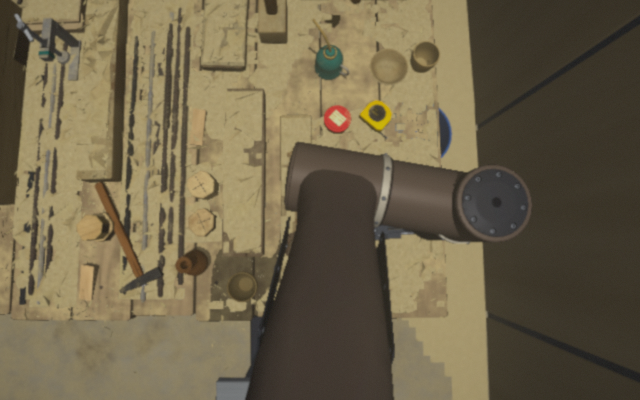

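```bash
python3 -c "
from h import *
c=cams.capture('top');s=cams.capture('side')
for z in (0,-.3,-.5,-.7,-.9): print(z,px2w(c,[(484,250)],[z])[0].round(2),px2w(s,[(452,241)],[z])[0].round(2))
"
```

```text
0 [ 0.45 -0.49  0.  ] [ 0.28 -0.01  0.  ]
-0.3 [ 0.44 -0.63 -0.3 ] [ 0.19 -0.34 -0.3 ]
-0.5 [ 0.43 -0.72 -0.5 ] [ 0.13 -0.56 -0.5 ]
-0.7 [ 0.42 -0.82 -0.7 ] [ 0.07 -0.78 -0.7 ]
-0.9 [ 0.41 -0.91 -0.9 ] [ 0.01 -1.   -0.9 ]
```

```bash
python3 -m handwheel '[0,0.8,0,0, 0,2,0,0, 0,4,0,0, -3,4,0,0, -7,4,0,0, -7,0,-4,-10, -7,-4.5,-8,-20, -7,-5,-10,-30, -7,-5,-10,-40, -7,-5,-10,-50]'; python3 -c "
from h import *
go([.5796,-.385,.08],yaw=3.3)"
```

```text
time_s: 10.95
tcp_pos: [0.5793, -0.3852, 0.0819]
eef_rot: [-129.7, 90.0, 14.0]
contact_force: [0.3, 0.3, 0.7]
gripper_width: 0.0601
tcp [ 0.5793 -0.3852  0.0819] jaw z yaw 143.67 t 10.95 F [0.3 0.3 0.7] w 0.0601
turn -39.63 or 140.37 j6 -18.7 j [-17.6  28.7  -6.3  -0.  -54.9 -18.7]
[0.5796, -0.385, 0.08] -> cm [ 0.19 -0.03 -0.02]
```

```bash
python3 -m handwheel '[0,0,0,-10, 0,0,0,-20, 0,0,0,-30, 0,0,0,-39.6, 0,0,0,-39.6, 3,0,0,-39.6, 6,0,0,-39.6, 7,0,0,-39.6, 7,0,0,-39.6, 7,0,0,-39.6]' 2; python3 -c "
from h import *
go([.5796,-.385,.012],yaw=3.3)
for n in ('side','top'):
  c=cams.capture(n); cv2.imwrite(f'pics/{n}7.png',c['image'][:,:,::-1])
a=cv2.imread('pics/side7.png')[100:220,260:400];cv2.imwrite('pics/side7c.png',cv2.resize(a,None,fx=5,fy=5,interpolation=cv2.INTER_CUBIC))"
```

```text
time_s: 12.2
tcp_pos: [0.58, -0.3853, 0.0139]
eef_rot: [150.3, 89.9, -26.8]
contact_force: [0.4, -0.2, 0.0]
gripper_width: 0.0202
tcp [ 0.58   -0.3853  0.0139] jaw z yaw -177.07 t 12.2 F [ 0.4 -0.2  0. ] w 0.0202
turn -0.37 or 179.63 j6 20.5 j [-17.6  32.8  -9.6   0.  -47.5  20.5]
[0.5796, -0.385, 0.012] -> cm [ 0.19 -0.03  0.04]
```

View pics/side7c.png

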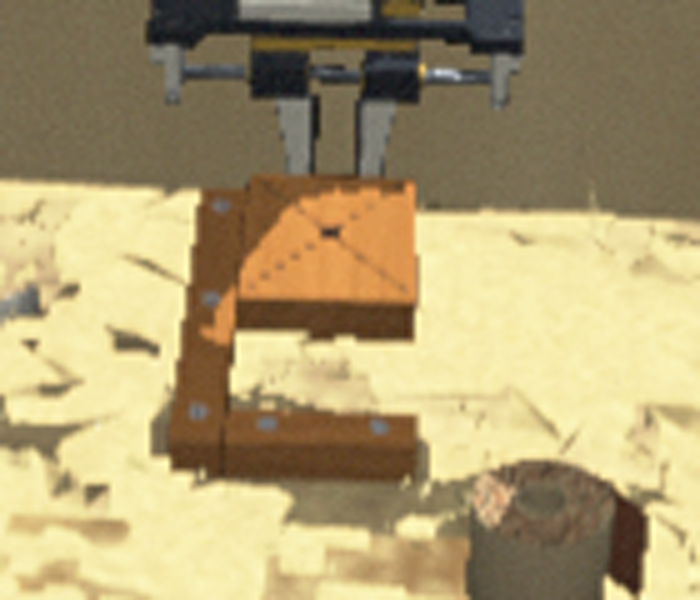

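View pics/top7.png

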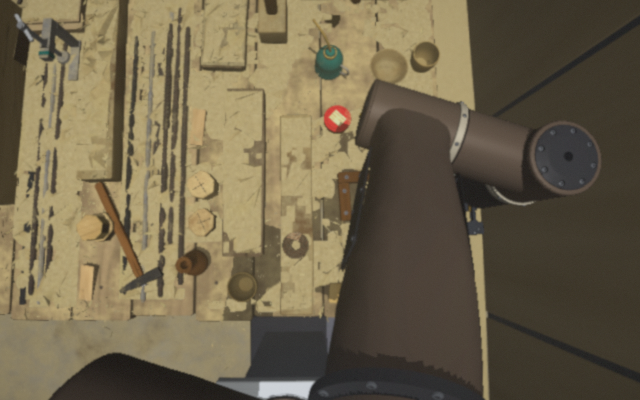

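```bash
python3 -m handwheel '[0,-1.2,0,-0.4, 0,-2.1,0,-0.4, 0,-3,0,-0.4, 0,-3.9,0,-0.4, 0,-4.8,0,-0.4, 0,-5.7,0,-0.4, 0,-6.6,0,-0.4, 0,-7.4,0,-0.4, 0,-8,0,-0.4, 0,-8.3,0,-0.4]'; python3 -c "
from h import *
go([.5796,-.385,.012],yaw=3.3)
for n in ('side',):
  c=cams.capture(n); cv2.imwrite(f'pics/{n}8.png',c['image'][:,:,::-1])
a=cv2.imread('pics/side8.png')[100:220,260:400];cv2.imwrite('pics/side8c.png',cv2.resize(a,None,fx=5,fy=5,interpolation=cv2.INTER_CUBIC))"
```

```text
time_s: 13.55
tcp_pos: [0.5747, -0.3021, 0.0132]
eef_rot: [89.2, 89.9, -87.4]
contact_force: [-2.2, -5.8, 3.7]
gripper_width: 0.0199
tcp [ 0.5747 -0.3021  0.0132] jaw z yaw -176.61 t 13.55 F [-2.2 -5.8  3.7] w 0.0199
turn 0.09 or -179.91 j6 13.9 j [-10.5  29.5 -16.2   0.1 -44.3  13.9]
[0.5796, -0.385, 0.012] -> cm [ 0.13  8.31 -0.  ]
```

View pics/side8c.png

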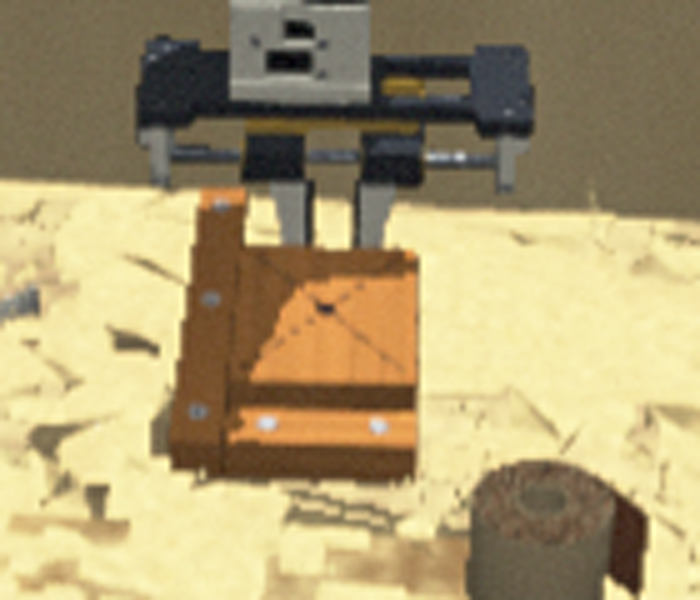

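```bash
python3 -m handwheel '[0,-0.3,0,0, 0,-0.6,0,0, 0,-0.8,0,0, 0,-1,0,0, 0,-1.1,0,0, 0,-1.2,0,0, 0,-1.3,0,0, 0,-1.3,0,0, 0,-1.3,0,0, 0,-1.3,0,0]'; python3 -c "
from h import *
go([.5796,-.385,.012],yaw=3.3)"
```

```text
time_s: 14.85
tcp_pos: [0.574, -0.2898, 0.0132]
eef_rot: [97.4, 89.9, -79.2]
contact_force: [-2.0, -8.4, 4.1]
gripper_width: 0.02
tcp [ 0.574  -0.2898  0.0132] jaw z yaw -176.63 t 14.85 F [-2.  -8.4  4.1] w 0.02
turn 0.07 or -179.93 j6 12.7 j [ -9.4  29.  -17.1   0.1 -43.9  12.7]
[0.5796, -0.385, 0.012] -> cm [ 0.13  9.53 -0.  ]
```

```bash
python3 -m handwheel '[0,-0.1,0,0, 0,-0.1,0,0, 0,-0.2,0,0, 0,-0.2,0,0, 0,-0.3,0,0, 0,-0.3,0,0, 0,-0.3,0,0, 0,-0.3,0,0, 0,-0.3,0,0, 0,-0.3,0,0]'; python3 -c "
from h import *
go([.5796,-.385,.012],yaw=3.3)
for n in ('side',):
  c=cams.capture(n); cv2.imwrite(f'pics/{n}9.png',c['image'][:,:,::-1])
a=cv2.imread('pics/side9.png')[100:220,260:400];cv2.imwrite('pics/side9c.png',cv2.resize(a,None,fx=5,fy=5,interpolation=cv2.INTER_CUBIC))"
```

```text
time_s: 16.1
tcp_pos: [0.574, -0.2897, 0.0134]
eef_rot: [98.3, 89.8, -78.3]
contact_force: [-0.9, -23.8, -0.8]
gripper_width: 0.0203
tcp [ 0.574  -0.2897  0.0134] jaw z yaw -176.63 t 16.1 F [ -0.9 -23.8  -0.8] w 0.0203
turn 0.07 or -179.93 j6 12.4 j [ -9.3  28.9 -17.3   0.3 -43.7  12.4]
[0.5796, -0.385, 0.012] -> cm [0.18 9.55 0.  ]
```

View pics/side9c.png

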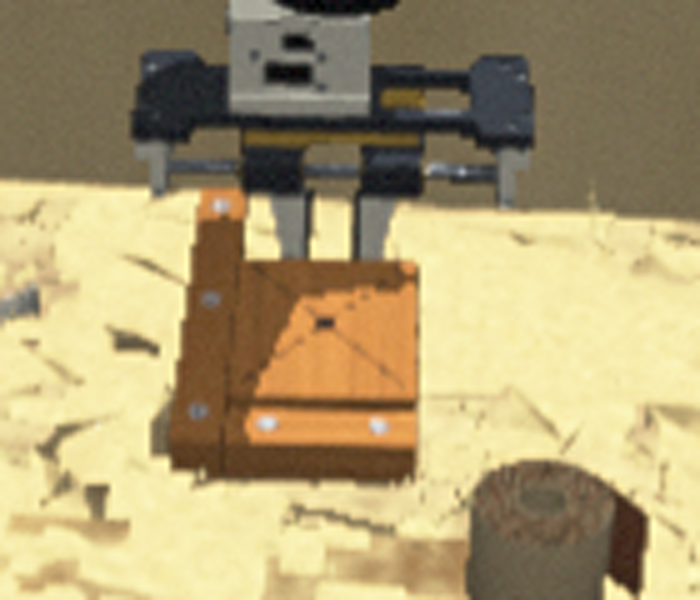

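```bash
python3 -m handwheel '[0,0.8,0,0, 0,2,0,0, 0,3.5,0,0, -4,3.5,0,0, -9,3.5,0,0, -9,3.5,3,10, -9,1,6,20, -9,-3,8,30, -9,-6,8,40, -9,-6,8,50]'; python3 -c "
from h import *
go([.49,-.23,.1],[.49,-.23,.013],yaw=93.3)
for n in ('side',):
  c=cams.capture(n); cv2.imwrite(f'pics/{n}10.png',c['image'][:,:,::-1])
a=cv2.imread('pics/side10.png')[100:220,260:400];cv2.imwrite('pics/side10c.png',cv2.resize(a,None,fx=5,fy=5,interpolation=cv2.INTER_CUBIC))"
```

```text
time_s: 17.4
tcp_pos: [0.4904, -0.2296, 0.1031]
eef_rot: [-110.4, 90.0, 22.8]
contact_force: [1.0, -1.1, 0.1]
gripper_width: 0.0198
tcp [ 0.4904 -0.2296  0.1031] jaw z yaw 133.14 t 17.4 F [ 1.  -1.1  0.1] w 0.0198
turn 39.84 or -140.16 j6 -42.5 j [ -4.4  14.7 -25.6  -0.  -49.7 -42.5]
[0.49, -0.23, 0.1] -> cm [ 0.31  0.06 -0.  ]
[0.49, -0.23, 0.013] -> cm [ 9.01  0.07 -0.  ]
```

View pics/side10c.png

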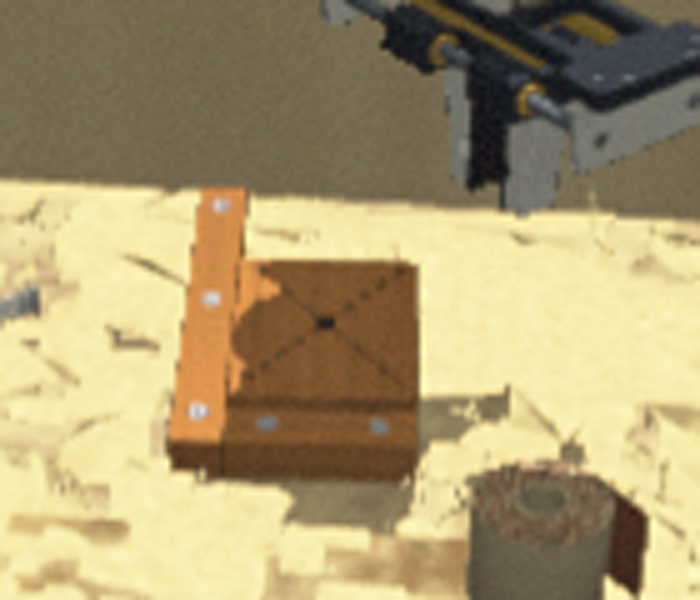

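```bash
python3 -m handwheel '[0,0,0,10, 0,0,0,20, 0,0,0,30, 0,0,0,39.8, 3,0,0,39.8, 7,0,0,39.8, 9,0,0,39.8, 9,0,0,39.8, 9,0,0,39.8, 9,0,0,39.8]' 5; python3 -c "
from h import *
go([.5185,-.2283,.013],yaw=93.3)"
```

```text
time_s: 18.7
tcp_pos: [0.4914, -0.2311, 0.0137]
eef_rot: [-101.1, 89.9, -7.5]
contact_force: [0.4, 0.4, -1.1]
gripper_width: 0.0494
tcp [ 0.4914 -0.2311  0.0137] jaw z yaw 93.6 t 18.7 F [ 0.4  0.4 -1.1] w 0.0494
turn 0.3 or -179.7 j6 -81.9 j [ -4.5  21.7 -30.4   0.  -37.8 -81.9]
[0.5185, -0.2283, 0.013] -> cm [ 0.08 -2.73  0.11]
```

```bash
python3 -m handwheel '[0,-0.6,0,0.3, 0,-1.2,0,0.3, 0,-1.7,0,0.3, 0,-2,0,0.3, 0,-2.2,0,0.3, 0,-2.4,0,0.3, 0,-2.5,0,0.3, 0,-2.6,0,0.3, 0,-2.7,0,0.3, 0,-2.7,0,0.3]'; python3 -c "
from h import *
go([.5185,-.2283,.013],yaw=93.3)"
```

```text
time_s: 19.95
tcp_pos: [0.5156, -0.2292, 0.0124]
eef_rot: [82.5, 89.8, 175.7]
contact_force: [-6.4, -0.6, 4.4]
gripper_width: 0.0502
tcp [ 0.5156 -0.2292  0.0124] jaw z yaw 93.25 t 19.95 F [-6.4 -0.6  4.4] w 0.0502
turn -0.05 or 179.95 j6 -82.7 j [ -4.1  23.5 -27.5  -0.  -39.2 -82.7]
[0.5185, -0.2283, 0.013] -> cm [-0.06 -0.3   0.08]
```

```bash
python3 -m handwheel '[0,0.8,0,0, 0,2,0,0, 0,4,0,0, -5,5,0,0, -11,5,0,0, -17,5,0,0, -22,5,2,0, -22,5,7,0, -22,5,13,0, -22,5,19,0]'; python3 -m handwheel '[0,0,6,0, 0,0,12,0, 0,0,18,0, 0,0,24,0, 0,0,30,0, 0,0,33,0, 0,0,33,0, 0,0,33,0, 0,0,33,0, 0,0,33,0]';python3 -c "
from h import *
go()
for n in ('side','top'):
  c=cams.capture(n); cv2.imwrite(f'pics/{n}11.png',c['image'][:,:,::-1])
a=cv2.imread('pics/top11.png')[150:260,270:470];cv2.imwrite('pics/top11c.png',cv2.resize(a,None,fx=4,fy=4,interpolation=cv2.INTER_CUBIC))"
```

```text
time_s: 21.2
tcp_pos: [0.4559, -0.041, 0.2328]
eef_rot: [-66.6, 89.9, 26.6]
contact_force: [1.6, 0.8, -0.6]
gripper_width: 0.0499
time_s: 22.45
tcp_pos: [0.4381, 0.2863, 0.2328]
eef_rot: [-37.5, 90.0, 55.7]
contact_force: [-0.8, 0.7, -0.3]
gripper_width: 0.0502
tcp [0.4381 0.2863 0.2328] jaw z yaw 93.2 t 22.45 F [-0.8  0.7 -0.3] w 0.0502
```

View pics/top11.png

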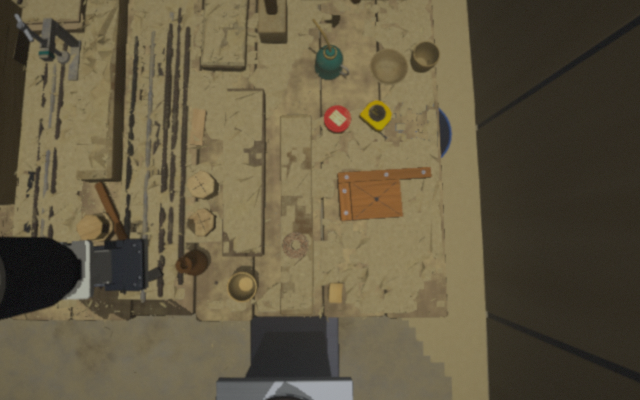

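View pics/top11c.png

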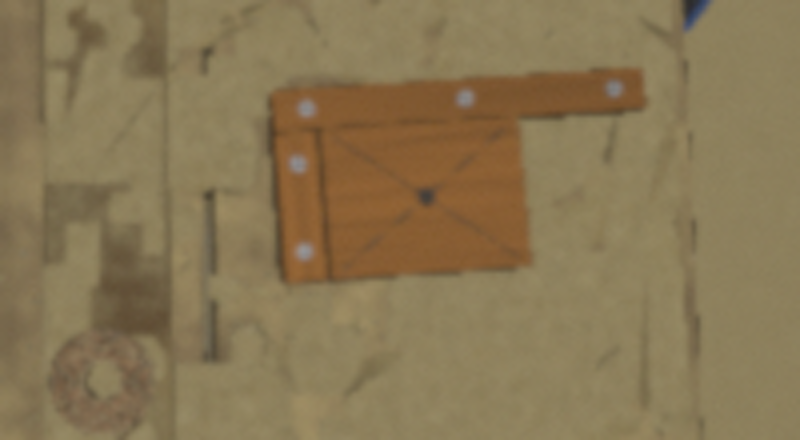

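View pics/side11.png

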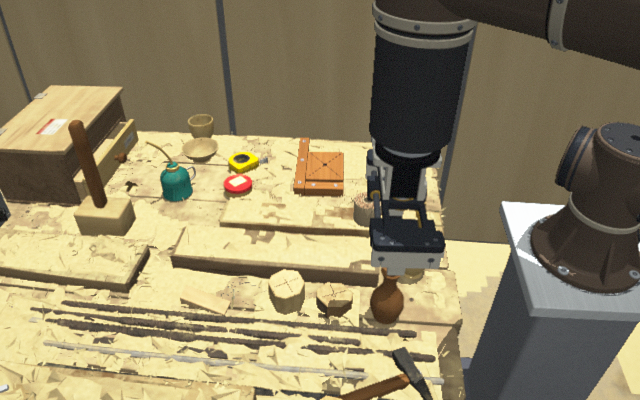

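Run:
```python
from h import *
c=cams.capture("top")
g=lambda p:(np.array(p,float)+.5)/4-.5+[270,150]
b=px2w(c,g([(426,197),(326,279),(531,265),(520,118),(323,128)]),.032*np.ones(5))
a=np.radians(3.3);M=np.array([[np.cos(a),-np.sin(a)],[np.sin(a),np.cos(a)]])
print((b[:,:2]-[.6115,-.1578])@M); d=b[1]-b[2];print(np.degrees(np.arctan2(d[1],d[0]))-90)
d=b[4]-b[3];print(np.degrees(np.arctan2(d[1],d[0]))-90)
```

```text
[[-4.46953185e-02 -5.94538134e-02]
 [-8.88707782e-02  2.90420078e-03]
 [-8.84949331e-02 -1.17777332e-01]
 [-1.40409104e-03 -1.19165512e-01]
 [-1.02319734e-04 -2.07659166e-03]]
3.4784387998586084
2.663023170912126
```

Centre measured at (-44.7, -59.5) mm in the stop frame, angle within about 0.7° of the stop; the hand is clear and the bystanders are unmoved. Handing in.

```bash
python3 -c "
from plant import workorder
print(workorder.close_job())"
```

```text
the job is handed in; nothing more can be done
None
```

The lamp-base blank is home in the corner stop, and I've handed the job in at about 22.5 s; `close_job` gives no verdict.

- **Pushes:** I pushed the long edge against the long batten with the open fingers. Next I pushed the end until it butted the short batten, where the force rose to about 24 N and the block stopped. A last check push on the long edge stopped at the same depth as before, at about 6 N. The block was never gripped or lifted.
- **Last top picture:** The block's centre measured (-44.7, -59.5) mm in the stop's frame, against a target of (-45, -60). Its two long edges read 3.5° and 2.7°, against my estimate of 3.3° for the stop. These come from pixels read by hand, so allow about 2 mm.
- **Other checks:** By eye, the wax tin, tape measure, abrasive roll, offcut, cup and vase look where they started. I didn't measure their positions again. The hand finished clear, about 0.23 m above the bench and over the vase, with no contact force beyond sensor noise.
- **Disagreements:** None of the checks failed. The only mismatch is the 0.8° between the two edge readings, which I put down to the hand-read pixels.

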